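# Load the weight hanger of a strip tester with staggered slotted weights

### The job

Hang the two slotted weights on the weight hanger under the tester's head: first the large steel one flat on the hanger's plate, then the small brass one flat on top of it, each pushed fully home so that the rod stands at the inner end of its slot. Turn their slots about a quarter turn or more away from each other so that the weights cannot slide off together, let go of both, and leave the iron block, the shears and the chalk tin where they are.

Things in the scene. Friction and masses are not known exactly. Their poses are not given: they have to be found in the camera images.
- hanger_seat (a point): The fixed weight hanger (does not swing): an upright steel rod 7 mm in diameter with a round plate 42 mm in diameter, 4 mm thick, at its foot. This point is on the rod's axis at the plate's top face, 94 mm above the table. The rod runs up 146 mm from there into the tester's head, so weights go on from the side only. Axes as stand.
- head_under (a point): Underside of the tester's blue round head, 72 mm in diameter and 45 mm high, on the hanger's axis, 146 mm above the plate and 240 mm above the table. A gripper that points straight down at a weight's lug on the hanger meets this head: lean the gripper 25 to 45 degrees outwards from the rod.
- stand: The strip tester, fixed to the table; origin on the table under the hanger's rod, z up, x from the rod to the column (28 mm along x, 40 mm along y, 300 mm tall, its axis 105 mm from the rod), from which an arm carries the head. The grey base plate, 14 mm high, reaches from 45 mm at -x to 135 mm at +x and is 130 mm wide.
- weight_large: The large slotted weight: a steel disc 80 mm in diameter, 8 mm thick, about 0.3 kg, lying flat on the table, with a green grip lug. Origin at the centre of its underside, z up; x points from the centre out along the open slot. The slot is 13 mm wide, open at the rim at +x, with a square inner end 5 mm behind the centre (-x).
- large_centre (a point): Centre of the large steel disc, half-way up its 8 mm thickness; axes as weight_large. It lies on the rod's axis and 4 mm above hanger_seat when the weight hangs fully home on the plate.
- large_grip (a point): Grip point in the green lug of the large weight, 49 mm from the disc's centre on the side opposite the slot (-x), 34 mm above the disc's underside. The upright lug stands just outside the rim: 20 mm along x, 12 mm along y (flat sides to pinch), from 1 to 50 mm above the underside; axes as weight_large.
- weight_small: The small slotted weight: a brass disc 58 mm in diameter, 8 mm thick, about 0.18 kg, lying flat on the table, with a orange grip lug. Origin at the centre of its underside, z up; x points from the centre out along the open slot. The slot is 13 mm wide, open at the rim at +x, with a square inner end 5 mm behind the centre (-x).
- small_centre (a point): Centre of the small brass disc, half-way up its 8 mm thickness; axes as weight_small. It lies on the rod's axis and 12 mm above hanger_seat when the weight hangs on top of the large one.
- small_grip (a point): Grip point in the orange lug of the small weight, 38 mm from the disc's centre on the side opposite the slot (-x), 34 mm above the disc's underside. The upright lug stands just outside the rim: 20 mm along x, 12 mm along y (flat sides to pinch), from 1 to 50 mm above the underside; axes as weight_small.
- small_slot (a point): Mouth of the small brass weight's slot: on its rim, 29 mm from the centre along x, half-way up the disc.
- block_centre (a point): Bystander: dark iron cloth weight, a block 85 mm by 45 mm by 38 mm, loose on the table; its centre. Leave it alone.
- shears_pivot (a point): Bystander: tailor's shears with green handles lying flat, about 260 mm long and 92 mm wide over the handles, 13 mm high; the pivot. x points along the blades (150 mm); the handles reach 111 mm the other way. Leave them alone.
- tin_centre (a point): Bystander: flat round red chalk tin lying on the table between the robot and the tester, 60 mm in diameter, 22 mm high; its centre. Leave it alone.

How it is judged:
On the way, in this order (a step that is already met when the one before it is completed fails the run):
1. the large steel weight rests flat and home on the hanger's plate, let go (horizontal distance between large_centre and hanger_seat below 0.008 m and z of large_centre in the frame of hanger_seat between 0.001 and 0.007 m and angle between large_centre's own z axis and vertical below 0.09 rad and contact force between the fingers and weight_large below 0.1 N and linear speed of weight_large below 0.02 m/s), for 0.2 s.
2. the small brass weight rests flat and home on top of the large one, slots staggered, let go (horizontal distance between small_centre and hanger_seat below 0.008 m and z of small_centre in the frame of hanger_seat between 0.009 and 0.015 m and angle between small_centre's own z axis and vertical below 0.09 rad and contact force between the fingers and weight_small below 0.1 N and linear speed of weight_small below 0.02 m/s and x of small_slot in the frame of large_centre below 0.012 m), for 0.2 s.
At the end, for the whole second after the job is handed in: The large weight lies flat (within 5 degrees) on the plate and the small one flat on it; each disc centre is within 8 mm of the rod's axis and 3 mm of its height, at rest and released; the small slot's mouth is less than 12 mm towards the large slot's side (65 degrees or more apart) (all of step 1 and all of step 2); the robot touches nothing.
It fails at once if the block moved more than 20 mm (distance of block_centre from where it was at the start of the episode above 0.02 m).
It fails at once if the shears moved more than 20 mm (distance of shears_pivot from where it was at the start of the episode above 0.02 m).
It fails at once if the chalk tin moved more than 20 mm (distance of tin_centre from where it was at the start of the episode above 0.02 m).
It also fails if it takes over 72 s, if anything falls off the work surface, if the arm or the gripper's body presses on something with over 40 N, if the wrist force passes 120 N, or if a joint passes its speed limit or range.

### The arm

A 6-joint arm with a two-finger parallel gripper is mounted at the origin on the work surface. World frame = base frame: x ahead of the robot, y to its left, z up, the work surface at z = 0. Lengths are in m, angles in rad, forces in N, time in s.
With the tool pointing down it reaches from about 0.35 to 0.775 m from the base axis. Payload 5.5 kg.
Tool frame: the origin (TCP) lies between the finger pads; the fingertips stand 8 mm ahead of it and the grasp point (between the pads) lies 11 mm behind it; z points along the fingers, y is the line along which they close (so a half turn about z gives the same grasp; the last joint's range is limited). The gripper opens to 85 mm and grips with 20 to 120 N. Pads are 22 mm wide; open, the fingers measure 114 mm over their backs; the gripper's body (76 mm by 85 mm) begins 54 mm behind the grasp point. The pads swing forward as they close: fully open they stand 13 mm farther back than shut.
Start: joints at [-0.14, 0.313, 0.046, 1.304, 0, 1.431], TCP at [0.575, -0, 0.239] pointing down, gripper open.
Joint ranges: [-2.76, 2.76], [-0.86, 1.69], [-1.03, 1.26], [-2.2, 2.34], [-1.47, 1.5], [-3.14, 3.14]. Speed limits (rad/s): [2.57, 2.57, 3.14, 3.14, 3.14, 3.14].

### API

Orientations are given as a unit quaternion [w, x, y, z].
In Python, from workcell import status, vision, job gives the robot as it stands. The module is installed in compiled form; this text tells all that it offers.
- The arm moves only by the tool apply_moves, never from a script. Its argument "moves" is one flat list of numbers, 6 for each row, row after row: the shift along the world's x, y, z in units of 25 mm (1.0 is 25 mm), then the turn, a rotation vector about the world's x, y, z in rad. In form: [x, y, z, rx, ry, rz, x, y, z, rx, ry, rz, ...]. A call has 1 to 20 rows; each row is the pose to reach, as a shift and turn from the pose commanded when the call began; what a row does not reach only later rows make up. A row lasts 1/12 s, in which the tool goes at most 41.7 mm and 7.16 degrees, less where a joint would pass 70% of its speed; a pose out of reach is approached as far as the arm can. A call with a gripper value outside its range is refused whole. "claw" is the opening in per cent of the stroke, from 0 (shut) to 100 (fully open), set as the call begins (left out, the last holds). The fingers move at their own pace and stop on an object; "newtons" is the grip in N (left out, the last holds). Time passes only in rows, so rows that repeat a pose let the fingers close. It gives the time, the measured TCP pose, the force, the opening and the grip force at its end, in the units of the state.
- status.get_state(): the state, without advancing time (a new reading comes with each control period).
- vision.read_camera(name): name is "scene" or "side" or "wrist"; returns a dict with "image" (384x512x3 uint8, blue, green, red), "camera_matrix" (3x3 intrinsics, pixels), "dist_coeffs" ([k1, k2, p1, p2, k3] as OpenCV has them; the pictures are not rectified), "camera_from_world" (4x4, takes a point from world to camera coordinates). Camera axes: x right, y down, z forward; pixel columns grow to the right and rows downward; lengths in m; the calibration is good to about 2 mm. A picture is of the moment at which its call begins. There is no depth.
- job.hand_in(): hands the job in; it is judged then, once.
The state is a dict: "clock": time; "joint_pos": joint angles; "qvel": joint speeds; "tau": joint torques, N m; "tcp_pos": TCP position; "orientation": TCP orientation; "wrist_force": force on the tool from outside, world axes, zero at the start; "ft_torque": the same for the moment, N m; "finger_gap": finger opening in m; "grip_force": force on a finger pad.
Only numpy, scipy, OpenCV 4.12 (cv2) and the standard library are available. Lean on these libraries where they do the work, as an engineer would, in place of code of your own. Each camera call takes 0.05 s, during which the arm holds its last target. There are 200 camera calls.

## Working session

There is one attempt and no reset: what is moved stays moved. The work goes in short steps, Python scripts to look and compute and a tool call to move; the robot and the scene stay as the last step left them, time stands still between calls to the robot, and variables do not carry over. Pictures are saved under pics/ and viewed, at most 12 in all, crops included, and the job is handed in when it is done.

Besides the shell and the picture viewer there is one more tool, called by a JSON object that holds its "op" and its "data", one argument or row to a line. apply_moves: Moves the arm, as the interface text tells. Its arguments: {"type":"object","properties":{"moves":{"type":"array","items":{"type":"number"}},"claw":{"type":"number"},"newtons":{"type":"number"}},"required":["moves"]}

```bash
mkdir -p pics; python3 - <<'E'
from workcell import status, vision
import cv2,numpy as np
a=[]
for n in("scene","side"):
    r=vision.read_camera(n); cv2.imwrite(f"pics/{n}0.png",r["image"]); a.append(r)
    T=r["camera_from_world"]; print(n,np.round(-T[:3,:3].T@T[:3,3],3),np.round(T[2,:3],2),r["camera_matrix"][0,0],r["dist_coeffs"])
print(status.get_state())
E
```

```text
scene [ 1.092 -0.34   1.047] [-0.48  0.32 -0.82] 430.6990822117211 [-0.0293411  0.         0.         0.         0.       ]
side [0.4   0.633 0.819] [ 0.2  -0.67 -0.71] 354.650356381594 [0.0194264 0.        0.        0.        0.       ]
{'clock': 0.1, 'joint_pos': array([-1.39629140e-01,  3.13913973e-01,  4.50766219e-02,  1.30359861e+00,
       -1.72899479e-05,  1.43123348e+00]), 'qvel': array([-0.00017064, -0.00269651,  0.0022897 , -0.00047707,  0.00073063,
        0.00029762]), 'tau': array([ 3.58776997e-03, -4.81727242e+01,  2.99244744e+01,  1.27543980e-02,
       -1.12281841e-04,  1.60051752e-05]), 'tcp_pos': array([5.74550031e-01, 3.17546234e-05, 2.38497947e-01]), 'orientation': array([-6.49516857e-04,  7.07129978e-01,  7.07083109e-01, -5.00301889e-04]), 'wrist_force': array([-0.00359374,  0.72331388,  0.28153663]), 'ft_torque': array([-0.00121144, -0.00190415, -0.00286387]), 'grip_force': 0.0, 'finger_gap': 0.08536916456038095}
```

View pics/scene0.png

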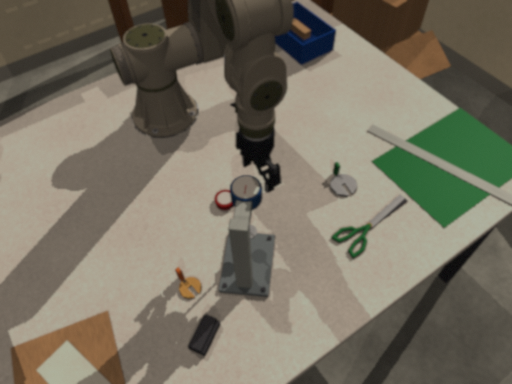

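View pics/side0.png

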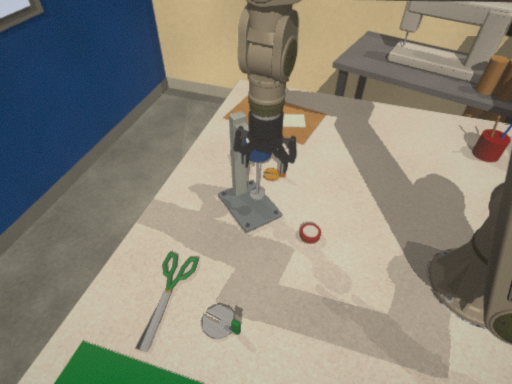

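The scene view shows the large weight at about (343,185) with its lug at (336,170), and the small one at (190,287) with its lug at (180,273). The head is at (245,190), the column at (240,250), the tin at (225,200) and the block at (205,335). The side view shows the large disc at (219,321), the small one at (272,174) and the rod near (259,180).

```bash
cat > h.py <<'E'
import numpy as np,cv2
from workcell import status,vision
def ray(r,p):
    u=cv2.undistortPoints(np.array([[p]],float),r["camera_matrix"],r["dist_coeffs"])[0,0]
    T=r["camera_from_world"];R=T[:3,:3]
    return -R.T@T[:3,3],R.T@np.array([u[0],u[1],1])
def plane(r,p,z):
    c,d=ray(r,p);return c+d*(z-c[2])/d[2]
def tri(r1,p1,r2,p2):
    A=[];b=[]
    for r,p in((r1,p1),(r2,p2)):
        c,d=ray(r,p);d=d/np.linalg.norm(d);P=np.eye(3)-np.outer(d,d);A.append(P);b.append(P@c)
    x=np.linalg.lstsq(np.vstack(A),np.hstack(b),rcond=None)[0];return x
def proj(r,X):
    T=r["camera_from_world"];return cv2.projectPoints(np.array([X],float),cv2.Rodrigues(T[:3,:3])[0],T[:3,3],r["camera_matrix"],r["dist_coeffs"])[0][0,0]
def blobs(r,lo,hi,box,n=3,mn=8):
    x0,y0,x1,y1=box
    h=cv2.cvtColor(r["image"],cv2.COLOR_BGR2HSV)[y0:y1,x0:x1]
    m=cv2.inRange(h,np.array(lo),np.array(hi))
    k,l,s,c=cv2.connectedComponentsWithStats(m)
    o=sorted(range(1,k),key=lambda i:-s[i,4])[:n]
    return [(s[i,4],np.round(c[i]+[x0,y0],1),s[i,:4]+[x0,y0,0,0]) for i in o if s[i,4]>=mn]
E
python3 - <<'E'
from h import *
S=vision.read_camera("scene");D=vision.read_camera("side")
def crop(r,x,y,w,h,k): return cv2.resize(r["image"][y:y+h,x:x+w],None,fx=k,fy=k,interpolation=cv2.INTER_CUBIC)
a=np.hstack([crop(S,310,155,50,50,5),crop(S,160,255,50,50,5),crop(D,190,295,60,50,5)])
b=np.hstack([crop(S,205,165,85,66,4),crop(D,215,140,105,66,4)])
w=max(a.shape[1],b.shape[1]);pad=lambda i:cv2.copyMakeBorder(i,0,0,0,w-i.shape[1],0)
cv2.imwrite("pics/crop.png",np.vstack([pad(a),pad(b)]))
print("green S",blobs(S,(45,80,20),(85,255,255),(310,155,370,205)),"D",blobs(D,(45,80,20),(85,255,255),(190,295,250,345)))
print("orange S",blobs(S,(3,120,60),(25,255,255),(160,255,210,305)),"D",blobs(D,(3,120,60),(25,255,255),(255,160,300,190)))
print("head S",blobs(S,(100,80,30),(125,255,255),(220,160,275,220)),"D",blobs(D,(100,80,30),(125,255,255),(235,135,290,180)))
print("red",blobs(S,(170,100,40),(180,255,255),(205,180,245,220)),blobs(D,(170,100,40),(180,255,255),(290,210,330,250)))
E
```

```text
green S [(np.int32(33), array([336.1, 167.9]), array([334, 163,   5,  11]))] D [(np.int32(99), array([235.5, 326.3]), array([231, 320,   9,  14]))]
orange S [(np.int32(353), array([187.5, 284.8]), array([176, 268,  25,  31]))] D [(np.int32(159), array([272.7, 173.9]), array([264, 168,  22,  12]))]
head S [(np.int32(141), array([249., 199.]), array([232, 190,  29,  18]))] D [(np.int32(174), array([258.2, 155.9]), array([249, 149,  21,  13]))]
red [] []
```

View pics/crop.png

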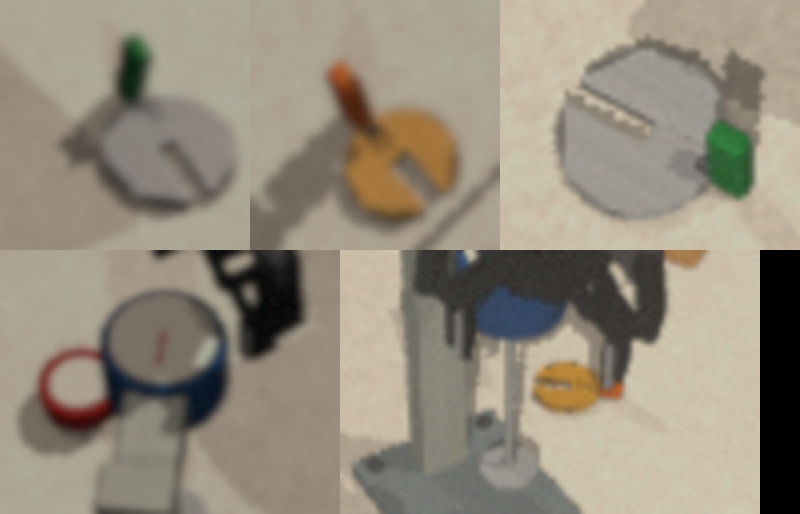

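```bash
python3 - <<'E'
from h import *
S=vision.read_camera("scene");D=vision.read_camera("side")
p=lambda n,x:print(n,np.round(x,4))
p("L S",plane(S,(343.6,186),.004));p("L D",plane(D,(218.2,320.6),.004));p("L tri",tri(S,(343.6,186),D,(218.2,320.6)))
p("Llug S",plane(S,(336.6,163),.05));p("Llug D",plane(D,(235.6,321.6),.05));p("tri",tri(S,(336.6,163),D,(235.6,321.6)))
p("Lslot inner D",plane(D,(219.4,321),.008));p("Lslot mouth D",plane(D,(204.5,312.8),.008))
p("s S",plane(S,(190.3,287.6),.004));p("s D",plane(D,(271.8,174.2),.004))
p("slug S",plane(S,(178,268.4),.05))
p("sslot in S",plane(S,(160+152/5,255+157/5),.008));p("sslot mouth S",plane(S,(160+181/5,255+197/5),.008))
p("head S",plane(S,(245.8,188),.285));p("plate D",plane(D,(257.6,193.3),.094))
p("rod top D",plane(D,(215+172/4,140+88/4),.24))
p("base corners D",[plane(D,q,.014) for q in((219,199),(249,228),(280,212))])
p("tin S",plane(S,(225,200),.022));p("block S",plane(S,(205,334),.038));p("shearpivot",plane(S,(367,226),.01))
E
```

```text
L S [0.5951 0.2922 0.004 ]
L D [0.5912 0.2938 0.004 ]
L tri [0.5928 0.2933 0.0012]
Llug S [0.5402 0.3036 0.05  ]
Llug D [0.5424 0.3031 0.05  ]
tri [0.5416 0.3032 0.0513]
Lslot inner D [0.5872 0.2955 0.008 ]
Lslot mouth D [0.6288 0.2874 0.008 ]
s S [ 0.6147 -0.246   0.004 ]
s D [ 0.611  -0.2457  0.004 ]
slug S [ 0.5722 -0.2502  0.05  ]
sslot in S [ 0.6138 -0.2445  0.008 ]
sslot mouth S [ 0.6413 -0.2431  0.008 ]
head S [ 0.6094 -0.0565  0.285 ]
plate D [ 0.6042 -0.057   0.094 ]
rod top D [ 0.5953 -0.0245  0.24  ]
base corners D [[ 0.7344 -0.071   0.014 ]
 [ 0.6081  0.0106  0.014 ]
 [ 0.5381 -0.078   0.014 ]]
tin S [ 0.4442 -0.0318  0.022 ]
block S [ 0.7517 -0.2781  0.038 ]
shearpivot [0.7414 0.2503 0.01  ]
```

```bash
cat >> h.py <<'E'
from scipy.spatial.transform import Rotation as Ro
def Rt(phi,lean):
    f,l=np.radians([phi,lean]);z=np.array([np.cos(f)*np.sin(l),np.sin(f)*np.sin(l),-np.cos(l)]);y=np.array([-np.sin(f),np.cos(f),0])
    return np.column_stack([np.cross(y,z),y,z])
def cur():
    s=status.get_state();q=s["orientation"];return s["tcp_pos"],Ro.from_quat([q[1],q[2],q[3],q[0]]).as_matrix(),s
def plan(grip,phi,lean,back=0):
    "grip point of the lug -> shift (25 mm units) and turn from the present pose"
    p,R,_=cur();T=Rt(phi,lean);t=np.array(grip)+T[:,2]*(.011-back)
    print("shift",np.round((t-p)/.025,2),"turn",np.round(Ro.from_matrix(T@R.T).as_rotvec(),3),"tcp",np.round(t,3))
E
python3 - <<'E'
from h import *
g=(.543,.3028,.038)
plan(g,-11.2,35,.1);plan(g,-11.2,35)
S=vision.read_camera("scene");D=vision.read_camera("side")
print([np.round(plane(S,q,.014),3) for q in((228,232),(275,236),(268,298),(219,292))])
for a in(-45,-35,-25,-15,0):
    c=np.array([.606,-.057,0])+.105*np.array([np.cos(np.radians(a)),np.sin(np.radians(a)),0]);c[2]=.3
    print(a,proj(S,c),proj(D,c-[0,0,.286]))
E
```

```text
shift [-3.28 12.51 -5.12] turn [-0.51 -0.42  1.33] tcp [0.493 0.313 0.111]
shift [-1.03 12.06 -8.4 ] turn [-0.51 -0.42  1.33] tcp [0.549 0.302 0.029]
[array([ 0.536, -0.08 ,  0.014]), array([0.621, 0.019, 0.014]), array([ 0.756, -0.1  ,  0.014]), array([ 0.672, -0.193,  0.014])]
-45 [234.11695361 223.78650359] [241.61525955 189.9957664 ]
-35 [243.06496324 224.44110931] [236.70457847 192.10925703]
-25 [252.06309954 223.7502607 ] [232.30386783 194.82179256]
-15 [260.78229286 221.74225183] [228.54135032 198.07589187]
0 [272.6595547  216.45792538] [224.35394373 203.80727429]
```

{"op": "apply_moves", "data": {
  "moves": [0,1.6,0,0,0,0,0,3.2,0,0,0,0,-1,5,0,0,0,0,-3.28,12.5,-2,-0.51,-0.42,1.33,-3.28,12.5,-2,-0.51,-0.42,1.33,-3.28,12.5,-2,-0.51,-0.42,1.33,-3.28,12.5,-2,-0.51,-0.42,1.33,-3.28,12.5,-2,-0.51,-0.42,1.33,-3.28,12.5,-5.1,-0.51,-0.42,1.33,-3.28,12.5,-5.1,-0.51,-0.42,1.33,-3.28,12.5,-5.1,-0.51,-0.42,1.33,-3.28,12.5,-5.1,-0.51,-0.42,1.33,-3.28,12.5,-5.1,-0.51,-0.42,1.33,-3.28,12.5,-5.1,-0.51,-0.42,1.33,-3.28,12.5,-5.1,-0.51,-0.42,1.33,-3.28,12.5,-5.1,-0.51,-0.42,1.33,-3.28,12.5,-5.1,-0.51,-0.42,1.33,-3.28,12.5,-5.1,-0.51,-0.42,1.33],
  "claw": 60
}}

```text
clock: 1.9
tcp_pos: [0.4937, 0.3129, 0.1125]
orientation: [0.299, 0.094, 0.949, -0.028]
wrist_force: [0.3, -0.1, 0.7]
finger_gap: 0.0514
grip_force: 0.0
```

```bash
python3 - <<'E'
from h import *
p,R,s=cur();print(p,R[:,2],s["joint_pos"],s["clock"])
W=vision.read_camera("wrist");S=vision.read_camera("scene");D=vision.read_camera("side")
plan((.543,.3028,.038),-11.2,35)
k=lambda i:cv2.resize(i,None,fx=4,fy=4,interpolation=cv2.INTER_CUBIC)
cv2.imwrite("pics/w1.png",np.vstack([np.hstack([cv2.resize(W["image"],(400,300)),k(D["image"][140:215,220:320])]),np.hstack([k(S["image"][165:240,205:305]),k(D["image"][285:360,180:280])])]))
E
```

```text
[0.4936584  0.31285972 0.11250629] [ 0.56291076 -0.11041868 -0.81910878] [ 0.64051091  0.17986061 -0.64914071  0.30206557 -0.4388857   0.73887423] 1.9
shift [ 2.2  -0.46 -3.34] turn [-0.002  0.001  0.001] tcp [0.549 0.302 0.029]
```

View pics/w1.png

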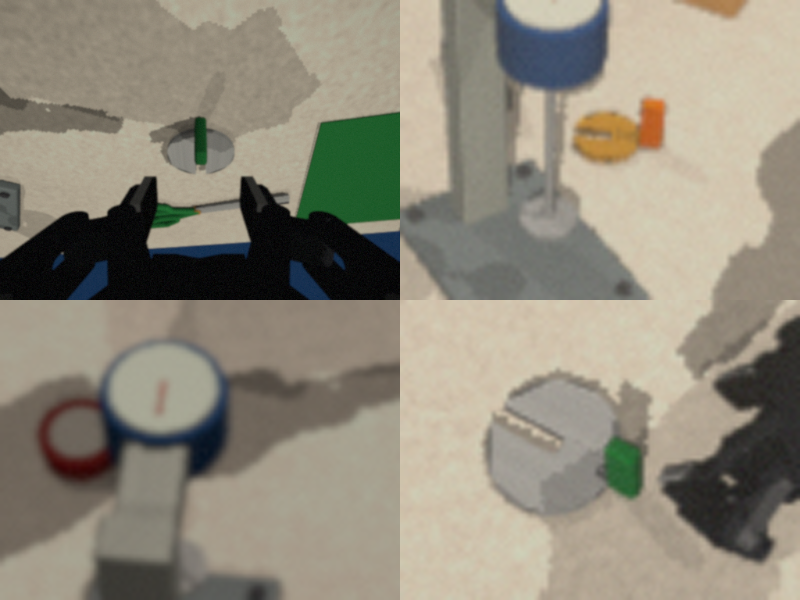

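The wrist view shows the lug upright at about x=201, midway between the fingers. The rod foot is at side pixel (257.3,192), and the centre of the head's top is at scene pixel (246,187.5).

{"op": "apply_moves", "data": {
  "moves": [0.55,-0.11,-0.83,0,0,0,1.1,-0.23,-1.67,0,0,0,1.65,-0.34,-2.5,0,0,0,2.2,-0.46,-3.34,0,0,0,2.2,-0.46,-3.34,0,0,0,2.2,-0.46,-3.34,0,0,0]
}}

```text
clock: 2.55
tcp_pos: [0.548, 0.3001, 0.0268]
orientation: [0.298, 0.093, 0.949, -0.03]
wrist_force: [0.3, -0.7, 0.6]
finger_gap: 0.0514
grip_force: 0.0
```

{"op": "apply_moves", "data": {
  "moves": [0,0,0,0,0,0,0,0,0,0,0,0,0,0,0,0,0,0,0,0,0,0,0,0,0,0,0,0,0,0,0,0,0,0,0,0,0,0,0,0,0,0,0,0,0,0,0,0],
  "claw": 0,
  "newtons": 100
}}

```text
clock: 3.22
tcp_pos: [0.5486, 0.3021, 0.0302]
orientation: [0.301, 0.093, 0.949, -0.028]
wrist_force: [-4.1, 1.5, 7.4]
finger_gap: 0.0103
grip_force: 98.0
```

```bash
python3 - <<'E'
from h import *
S=vision.read_camera("scene");D=vision.read_camera("side")
a=plane(S,(246.1,187.5),.285);b=plane(D,(257.3,192),.094);print(a,b)
cS=ray(S,(0,0))[0][:2];cD=ray(D,(0,0))[0][:2]
A=np.column_stack([a[:2]-cS,-(b[:2]-cD)]);t=np.linalg.solve(A,cD-cS);print("rod x-only",cS+t[0]*(a[:2]-cS))
E
```

```text
[ 0.6086885  -0.05517868  0.285     ] [ 0.60665263 -0.06176666  0.094     ]
rod x-only [ 0.60383962 -0.05232283]
```

```bash
python3 - <<'E'
from h import *
f=np.radians(-85);s=np.array([np.cos(f),np.sin(f),0]);rod=np.array([.607,-.057,0])
g=rod-s*.159+[0,0,.142];plan(g,-85,35)
E
```

```text
shift [ 1.8  -8.28  4.11] turn [ 0.     0.004 -1.29 ] tcp [0.594 0.095 0.133]
```

{"op": "apply_moves", "data": {
  "moves": [0,0,0.4,0,0,0,0,0,1,0,0,0,0,0,2,0,0,0,0,0,3,0,0,0,0,0,4.1,0,0,-0.1,0.3,-1.4,4.1,0,0,-0.22,0.6,-2.8,4.1,0,0,-0.34,0.9,-4.1,4.1,0,0,-0.46,1.2,-5.5,4.1,0,0,-0.58,1.5,-6.9,4.1,0,0,-0.7,1.8,-7.6,4.1,0,0,-0.82,1.8,-8.3,4.1,0,0,-0.94,1.8,-8.3,4.1,0,0,-1.06,1.8,-8.3,4.1,0,0,-1.18,1.8,-8.3,4.1,0,0,-1.29,1.8,-8.3,4.1,0,0,-1.29,1.8,-8.3,4.1,0,0,-1.29,1.8,-8.3,4.1,0,0,-1.29,1.8,-8.3,4.1,0,0,-1.29]
}}

```text
clock: 4.9
tcp_pos: [0.5922, 0.0936, 0.1308]
orientation: [0.222, 0.644, 0.703, -0.203]
wrist_force: [-0.7, 0.1, -3.3]
finger_gap: 0.0106
grip_force: 98.6
```

```bash
python3 - <<'E'
from h import *
p,R,s=cur();print(p,R[:,1],R[:,2],s["joint_pos"],s["wrist_force"])
W=vision.read_camera("wrist");S=vision.read_camera("scene");D=vision.read_camera("side")
k=lambda i:cv2.resize(i,(400,300),interpolation=cv2.INTER_CUBIC)
cv2.imwrite("pics/w2.png",np.vstack([np.hstack([k(W["image"]),k(D["image"][120:240,200:360])]),np.hstack([k(S["image"][135:255,185:345]),k(W["image"][150:300,150:350])])]))
for n,z in(("top",.285),("foot",.094)): print(n,proj(W,[.607,-.057,z]))
E
```

```text
[0.59220836 0.09361117 0.13078231] [9.96109417e-01 8.81246345e-02 2.78542978e-04] [ 0.05076288 -0.57120449 -0.81923657] [ 2.97224040e-01  5.48293123e-01 -1.29638002e-03  1.16515616e+00
 -5.95624416e-01  1.82412221e+00] [-0.68009007  0.0997639  -3.34475161]
top [256.18017244 631.55903919]
foot [255.11637655 291.35386071]
```

View pics/w2.png

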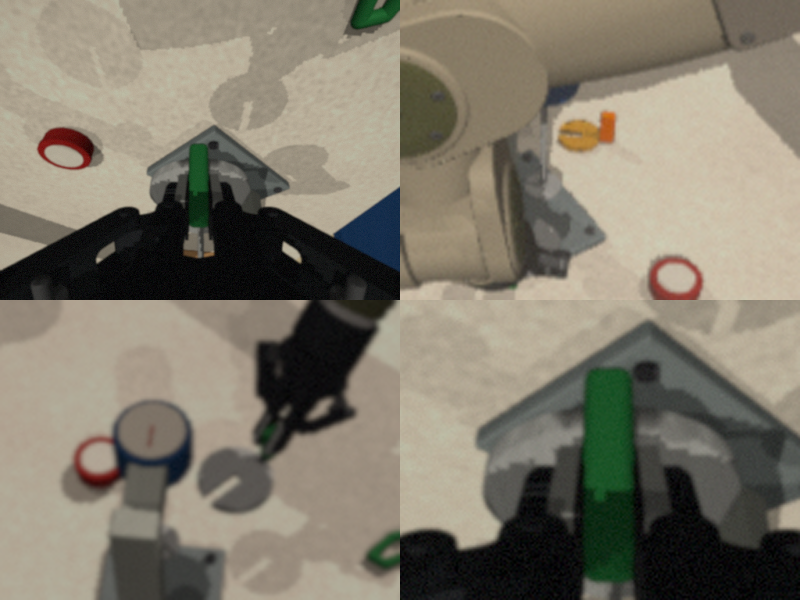

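The weight is held well. In the wrist view the base's near corner is at (275,161), the left corner at (190,221) and the right corner at (369,237). I'll use these corners to check the stand's pose and the rod's x position.

```bash
python3 - <<'E'
from h import *
W=vision.read_camera("wrist")
n,l,r=[plane(W,q,0.)[:2] for q in((275,161),(189.5,222),(370,237))]
print(n,l,r)
print(np.linalg.norm(n-l),np.linalg.norm(n-r))
ex=(r-n)/np.linalg.norm(r-n);ey=(n-l)/np.linalg.norm(n-l);print(np.degrees(np.arctan2(ex[1],ex[0])),np.degrees(np.arctan2(ey[1],ey[0]))-90)
th=np.radians((np.degrees(np.arctan2(ex[1],ex[0]))+np.degrees(np.arctan2(ey[1],ey[0]))-90)/2);ex=np.array([np.cos(th),np.sin(th)]);ey=np.array([-ex[1],ex[0]])
print(n+.045*ex-.065*ey)
# rod in wrist image along height
for z in(.094,.1,.12,.16,.2): print(z,proj(W,[.6065,-.057,z]))
g=W["image"][240:384,200:312];cv2.imwrite("pics/w3.png",cv2.resize(cv2.convertScaleAbs(g,alpha=1.6),None,fx=4,fy=4,interpolation=cv2.INTER_CUBIC))
E
```

```text
[0.61929231 0.01831174] [ 0.53285681 -0.09270044] [ 0.75903159 -0.10862776]
0.14069399253681136 0.18878745034835653
-42.2520818714145 -37.904781457856856
[ 0.61187536 -0.06039651]
0.094 [254.40251125 290.66193795]
0.1 [254.41999225 297.13668067]
0.12 [254.48169452 319.99891832]
0.16 [254.62339781 372.55453954]
0.2 [254.7957023  436.55876656]
```

View pics/w3.png

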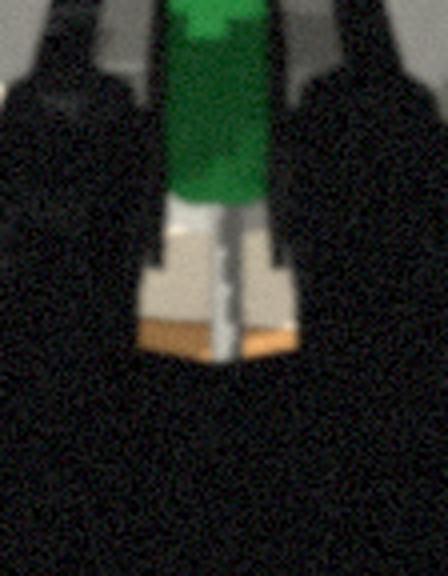

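The rod shows between the fingers at wrist pixel x≈257. At about 1 px/mm, that puts it at x≈0.609, nearly in line with the slot.

```bash
python3 - <<'E'
from h import *
p,R,st=cur();print(p,st["wrist_force"],st["clock"])
t=R[:2,1]/np.linalg.norm(R[:2,1]);s=np.array([t[1],-t[0]])
d=np.array([.609,-.058])-p[:2];print("lateral",d@t,"along",d@s,"s",s,"need fwd",d@s-.049-.011*np.hypot(*R[:2,2])*-1)
E
```

```text
[0.59257875 0.09362211 0.13145054] [-0.8210963   0.84418984 -2.91467501] 5.1
lateral 0.003164573470135278 along 0.15247591903177302 s [ 0.0870215  -0.99620643] need fwd 0.10978468296693313
```

{"op": "apply_moves", "data": {
  "moves": [0.1,0,0,0,0,0,0.15,-0.5,0,0,0,0,0.19,-1,0,0,0,0,0.23,-1.5,0,0,0,0,0.27,-2,0,0,0,0,0.32,-2.5,0,0,0,0,0.36,-3,0,0,0,0,0.4,-3.4,0,0,0,0,0.43,-3.8,0,0,0,0,0.44,-3.9,0,0,0,0,0.44,-3.9,0,0,0,0,0.44,-3.9,0,0,0,0]
}}

```text
clock: 6.1
tcp_pos: [0.604, -0.004, 0.1308]
orientation: [0.222, 0.645, 0.703, -0.203]
wrist_force: [0.2, -0.4, -3.8]
finger_gap: 0.0104
grip_force: 98.5
```

```bash
python3 - <<'E'
from h import *
p,R,st=cur();print(p,st["wrist_force"],st["clock"])
W=vision.read_camera("wrist");S=vision.read_camera("scene");D=vision.read_camera("side")
k=lambda i:cv2.resize(i,(400,300),interpolation=cv2.INTER_CUBIC)
cv2.imwrite("pics/w4.png",np.vstack([np.hstack([k(W["image"]),k(D["image"][120:240,180:340])]),np.hstack([k(S["image"][135:255,185:345]),k(cv2.convertScaleAbs(W["image"][250:370,176:336],alpha=1.6))])]))
E
```

```text
[ 0.60398368 -0.00403801  0.13079353] [ 0.21959491 -0.40024819 -3.79535556] 6.1
```

View pics/w4.png

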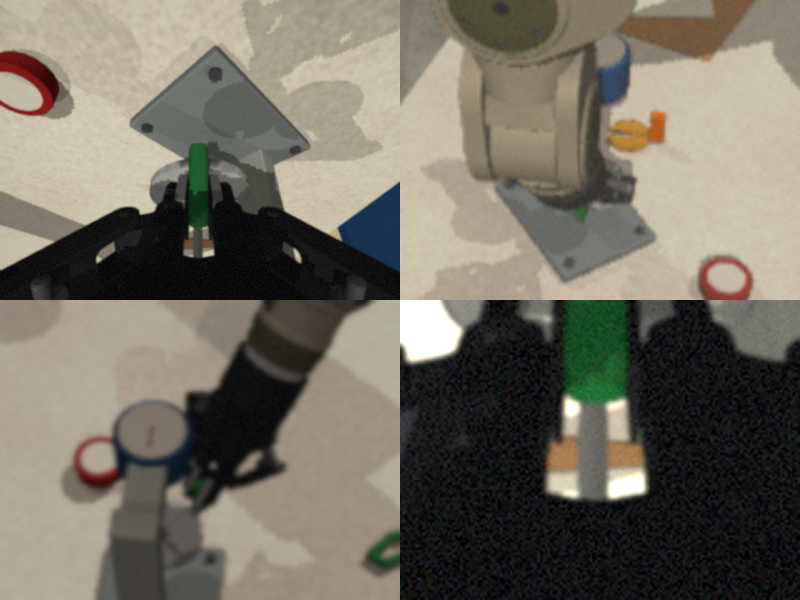

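The rod is centred behind the lug, with no contact force. I'll ease it home.

{"op": "apply_moves", "data": {
  "moves": [0.01,-0.12,0,0,0,0,0.02,-0.24,0,0,0,0,0.03,-0.36,0,0,0,0,0.03,-0.4,0,0,0,0,0.03,-0.4,0,0,0,0]
}}

```text
clock: 6.67
tcp_pos: [0.6049, -0.0119, 0.1309]
orientation: [0.221, 0.645, 0.704, -0.201]
wrist_force: [-1.5, 9.7, 0.5]
finger_gap: 0.0107
grip_force: 99.8
```

{"op": "apply_moves", "data": {
  "moves": [0,-0.05,0,0,0,0,0.01,-0.1,0,0,0,0,0.01,-0.1,0,0,0,0]
}}

```text
clock: 6.92
tcp_pos: [0.605, -0.0123, 0.1311]
orientation: [0.22, 0.644, 0.705, -0.2]
wrist_force: [-4.6, 19.3, 4.1]
finger_gap: 0.0105
grip_force: 101.3
```

{"op": "apply_moves", "data": {
  "moves": [-0.01,0.1,0,0,0,0,-0.01,0.12,-0.1,0,0,0,-0.01,0.12,-0.2,0,0,0,-0.01,0.12,-0.25,0,0,0,-0.01,0.12,-0.25,0,0,0,-0.01,0.12,-0.25,0,0,0]
}}

```text
clock: 7.42
tcp_pos: [0.6054, -0.0117, 0.1247]
orientation: [0.222, 0.645, 0.703, -0.201]
wrist_force: [-0.6, 7.7, -1.3]
finger_gap: 0.0101
grip_force: 99.5
```

{"op": "apply_moves", "data": {
  "moves": [0,0.03,-0.04,0,0,0,0,0.03,-0.06,0,0,0,0,0.03,-0.06,0,0,0]
}}

```text
clock: 7.67
tcp_pos: [0.6055, -0.0115, 0.1244]
orientation: [0.222, 0.644, 0.703, -0.202]
wrist_force: [-2.0, 7.8, 3.5]
finger_gap: 0.0105
grip_force: 100.4
```

{"op": "apply_moves", "data": {
  "moves": [0,0,0,0,0,0,0,0,0,0,0,0,0,0,0,0,0,0,0,0,0,0,0,0,0,0,0,0,0,0,0,0,0,0,0,0],
  "claw": 45
}}

```text
clock: 8.17
tcp_pos: [0.6048, -0.013, 0.1231]
orientation: [0.222, 0.645, 0.703, -0.203]
wrist_force: [-0.3, 0.4, -0.2]
finger_gap: 0.0383
grip_force: 0.0
```

```bash
python3 - <<'E'
from h import *
p,R,s=cur();print(p,R[:,2],s["wrist_force"])
b=-R[:,2]*.1/.025;print("back 100mm",b)
E
```

```text
[ 0.60481641 -0.01304704  0.1230924 ] [ 0.04971539 -0.57182639 -0.81886688] [-0.29094327  0.37365249 -0.18191002]
back 100mm [-0.19886156  2.28730556  3.2754675 ]
```

{"op": "apply_moves", "data": {
  "moves": [-0.05,0.57,0.82,0,0,0,-0.1,1.14,1.64,0,0,0,-0.15,1.7,2.45,0,0,0,-0.2,2.3,3.28,0,0,0,-0.6,3.3,4.3,0,0,0,-1.5,4.5,5,0,0,0,-2.5,5.5,6,0,0,0,-3.5,6,6.5,0,0,0,-3.5,6,6.5,0,0,0]
}}

```text
clock: 8.92
tcp_pos: [0.5151, 0.1401, 0.2892]
orientation: [0.223, 0.644, 0.704, -0.201]
wrist_force: [0.1, 0.5, 0.7]
finger_gap: 0.0382
grip_force: 0.0
```

```bash
python3 - <<'E'
from h import *
S=vision.read_camera("scene");D=vision.read_camera("side")
k=lambda i:cv2.resize(i,(400,300),interpolation=cv2.INTER_CUBIC)
cv2.imwrite("pics/w5.png",np.vstack([np.hstack([k(D["image"][150:240,200:320]),k(S["image"][150:240,190:310])]),np.hstack([k(S["image"][255:315,150:230]),k(D["image"][120:240,200:360])])]))
print(blobs(D,(3,120,60),(25,255,255),(255,160,300,190)),blobs(D,(45,80,20),(85,255,255),(210,130,330,240)))
# small disc only (brass hue above 14)
for r,b in((S,(160,255,210,305)),(D,(255,160,300,190))):
    print("brass",blobs(r,(16,90,60),(28,255,255),b,1),"orange",blobs(r,(3,150,60),(14,255,255),b,1))
E
```

```text
[] []
brass [(np.int32(301), array([189.4, 286.9]), array([179, 277,  23,  22]))] orange [(np.int32(44), array([179.8, 273.8]), array([176, 269,   8,  12]))]
brass [] orange []
```

View pics/w5.png

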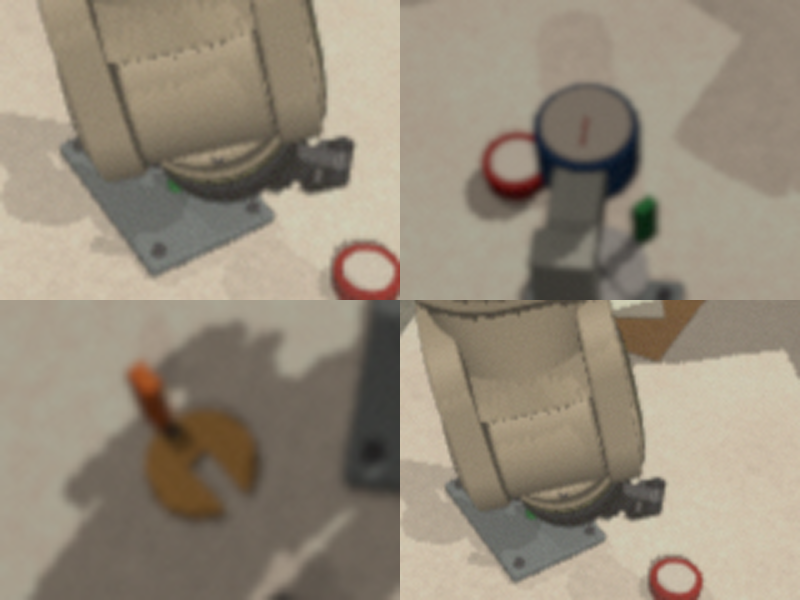

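The large weight hangs on the plate with its lug towards +y. The small lug's top is at scene pixel (179,270), so nothing there has moved.

```bash
python3 - <<'E'
from h import *
S=vision.read_camera("scene");print(plane(S,(179,270),.05),plane(S,(189.4,286.9),.006))
g=(.575,-.2493,.038)
plan((.45,0,.31),-40,35);plan(g,5,35,.1);print(cur()[2]["joint_pos"])
E
```

```text
[ 0.57762192 -0.25022164  0.05      ] [ 0.61257105 -0.24714152  0.006     ]
shift [-2.51 -5.66  0.62] turn [-0.001  0.002  0.786] tcp [ 0.455 -0.004  0.301]
shift [  0.26 -15.65  -6.98] turn [-1.000e-03  1.000e-03  1.571e+00] tcp [ 0.524 -0.254  0.111]
[ 0.40785047  0.40006176  0.14696918  1.53380039 -0.5762173   1.95660095]
```

{"op": "apply_moves", "data": {
  "moves": [-0.8,0,0.3,0,0,0,-1.6,0,0.5,0,0,0.1,-2.4,-0.6,0.6,0,0,0.22,-2.6,-1.8,0.6,0,0,0.34,-2.6,-3,0.6,0,0,0.46,-2.6,-4.2,0.6,0,0,0.58,-2.6,-5.4,0.6,0,0,0.7,-2.6,-6.6,0.6,0,0,0.82,-2.6,-7.8,0.6,0,0,0.94,-2.6,-9,0.6,0,0,1.06,-2.4,-10.3,0.4,0,0,1.18,-2,-11.6,0,0,0,1.3,-1.5,-13,-1,0,0,1.42,-1,-14.3,-2.2,0,0,1.54,-0.2,-15.6,-3.5,0,0,1.57,0.2,-15.65,-4.8,0,0,1.57,0.26,-15.65,-6,0,0,1.57,0.26,-15.65,-6.98,0,0,1.57,0.26,-15.65,-6.98,0,0,1.57,0.26,-15.65,-6.98,0,0,1.57],
  "claw": 60
}}

```text
clock: 10.73
tcp_pos: [0.5204, -0.2543, 0.1044]
orientation: [0.297, -0.037, 0.954, 0.016]
wrist_force: [-0.6, -0.1, -0.1]
finger_gap: 0.0512
grip_force: 0.0
```

```bash
python3 - <<'E'
from h import *
p,R,s=cur();print(p,s["joint_pos"],s["clock"],s["wrist_force"])
plan((.575,-.2493,.038),5,35)
W=vision.read_camera("wrist");D=vision.read_camera("side")
print("orange",blobs(W,(3,150,40),(14,255,255),(150,80,360,300),2),"brass",blobs(W,(16,90,40),(28,255,255),(150,80,360,300),2))
for z in(.001,.05):print(proj(W,[.575,-.2493,z]))
k=lambda i:cv2.resize(i,(400,300),interpolation=cv2.INTER_CUBIC)
cv2.imwrite("pics/w6.png",np.hstack([k(W["image"]),k(D["image"][140:215,220:320])]))
E
```

```text
[ 0.52036784 -0.2543246   0.10436577] [-0.82982551  0.14239237 -0.71030079  0.32385754  0.46973455 -0.81232389] 10.7333 [-0.60063551 -0.05546303 -0.13395231]
shift [ 2.44  0.22 -3.02] turn [-0.008 -0.008  0.007] tcp [ 0.581 -0.249  0.029]
orange [(np.int32(916), array([251.5, 194.3]), array([243, 164,  18,  61]))] brass [(np.int32(896), array([271.9, 198.4]), array([260, 177,  27,  44])), (np.int32(676), array([234.4, 199.4]), array([223, 178,  21,  43]))]
[253.67924111 166.96421075]
[254.25151048 216.75291457]
```

View pics/w6.png

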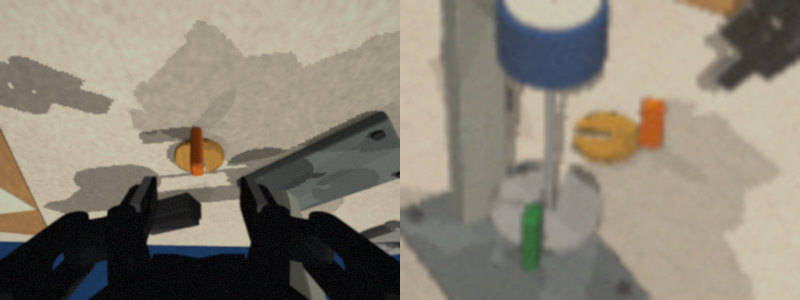

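The small lug is upright at wrist x≈251 px, centred between the fingers. The side view shows the large disc seated around the rod.

{"op": "apply_moves", "data": {
  "moves": [0.61,0.04,-0.75,0,0,0,1.22,0.08,-1.51,0,0,0,1.83,0.13,-2.26,0,0,0,2.44,0.17,-2.95,-0.008,-0.008,0.007,2.44,0.17,-2.95,-0.008,-0.008,0.007,2.44,0.17,-2.95,-0.008,-0.008,0.007]
}}

```text
clock: 11.33
tcp_pos: [0.5853, -0.2494, 0.0384]
orientation: [0.304, -0.046, 0.951, 0.01]
wrist_force: [-1.0, 0.4, 0.3]
finger_gap: 0.0513
grip_force: 0.0
```

{"op": "apply_moves", "data": {
  "moves": [0,0,0,0,0,0,0,0,0,0,0,0,0,0,0,0,0,0,0,0,0,0,0,0,0,0,0,0,0,0,0,0,0,0,0,0,0,0,0,0,0,0,0,0,0,0,0,0],
  "claw": 0,
  "newtons": 100
}}

```text
clock: 12.0
tcp_pos: [0.5854, -0.2505, 0.0394]
orientation: [0.306, -0.045, 0.951, 0.01]
wrist_force: [-3.5, 0.6, 6.4]
finger_gap: 0.0097
grip_force: 98.2
```

```bash
python3 - <<'E'
from h import *
p,R,st=cur();print(p,R[:,1],R[:,2])
# place: phi 20, rod (.609,-.0565); relative yaw from present
rod=np.array([.609,-.0565,0]);f=np.radians(20);s=np.array([np.cos(f),np.sin(f),0])
for d in(.10,0):
    plan(rod-s*(.038+d)+[0,0,.102+.007+.038],20,35)
E
```

```text
[ 0.58537281 -0.25049904  0.0394349 ] [-0.09185089  0.99572811 -0.00943062] [ 0.58029242  0.04582794 -0.81311777]
shift [-4.    5.96  3.94] turn [0.007 0.012 0.257] tcp [ 0.485 -0.102  0.138]
shift [-0.25  7.33  3.94] turn [0.007 0.012 0.257] tcp [ 0.579 -0.067  0.138]
```

The pose was still lagging when I planned that move, so the grip is about 9 mm too high. I'll regrip lower.

{"op": "apply_moves", "data": {
  "moves": [0,0,0,0,0,0,0,0,0,0,0,0,0,0,0,0,0,0,0,0,0,0,0,0,-0.16,0,-0.2,0,0,0,-0.16,0,-0.37,0,0,0,-0.16,0,-0.37,0,0,0,-0.16,0,-0.37,0,0,0],
  "claw": 45
}}

```text
clock: 12.67
tcp_pos: [0.5802, -0.2494, 0.0271]
orientation: [0.304, -0.045, 0.952, 0.011]
wrist_force: [1.0, -0.2, 1.1]
finger_gap: 0.0387
grip_force: 0.0
```

{"op": "apply_moves", "data": {
  "moves": [0,0,0,0,0,0,0,0,0,0,0,0,0,0,0,0,0,0,0,0,0,0,0,0,0,0,0,0,0,0,0,0,0,0,0,0,0,0,0,0,0,0,0,0,0,0,0,0],
  "claw": 0,
  "newtons": 100
}}

```text
clock: 13.33
tcp_pos: [0.581, -0.25, 0.0284]
orientation: [0.304, -0.045, 0.951, 0.01]
wrist_force: [0.7, -0.6, 0.9]
finger_gap: 0.0105
grip_force: 97.6
```

```bash
python3 - <<'E'
from h import *
p,R,st=cur();print(p,R[:,1],R[:,2],st["finger_gap"],st["grip_force"])
T=R;s0=np.array([R[1,1],-R[0,1]]);a0=np.degrees(np.arctan2(s0[1],s0[0]));print("phi",a0)
S=vision.read_camera("scene");b=blobs(S,(16,90,60),(28,255,255),(160,255,210,305),1);print(b,plane(S,b[0][1],.006) if b else 0)
c=p[:2]-.011*R[:2,2]+.038*s0/np.linalg.norm(s0);print("centre by grip",c)
dphi=np.radians(20-a0);f=np.radians(20);s=np.array([np.cos(f),np.sin(f)])
rz=Ro.from_rotvec([0,0,dphi]).as_matrix();off=(rz@np.r_[p[:2]-c,0])[:2]
for d in(.10,0): print("dphi",dphi,"shift",((np.array([.609,-.0565])-s*d+off)-p[:2])/.025,"dz for underside .109",.109/.025)
E
```

```text
[ 0.58104743 -0.24996575  0.02838721] [-0.09219242  0.99570515 -0.0084746 ] [ 0.57834205  0.04661673 -0.81446139] 0.01054462096594984 97.6007616519928
phi 5.289938466665536
[(np.int32(337), array([188.8, 287.5]), array([178, 277,  23,  23]))] [ 0.61312901 -0.24923146  0.006     ]
centre by grip [ 0.61252383 -0.2469751 ]
dphi 0.256739006927652 shift [-3.82807925  5.93513502] dz for underside .109 4.359999999999999
dphi 0.256739006927652 shift [-0.06930877  7.30321559] dz for underside .109 4.359999999999999
```

{"op": "apply_moves", "data": {
  "moves": [0,0,0.4,0,0,0,0,0,1,0,0,0,0,0,2,0,0,0,0,0,3,0,0,0,-0.6,0.4,4.4,0,0,0,-1.4,1.2,4.4,0,0,0.05,-2.2,2.2,4.4,0,0,0.1,-3,3.2,4.4,0,0,0.15,-3.6,4.2,4.4,0,0,0.2,-3.83,5.2,4.4,0,0,0.257,-3.83,5.94,4.4,0,0,0.257,-3.83,5.94,4.4,0,0,0.257,-3.83,5.94,4.4,0,0,0.257,-3.83,5.94,4.4,0,0,0.257]
}}

```text
clock: 14.55
tcp_pos: [0.4851, -0.1016, 0.138]
orientation: [0.3, -0.167, 0.938, 0.049]
wrist_force: [0.6, 0.3, -1.9]
finger_gap: 0.0099
grip_force: 98.0
```

```bash
python3 - <<'E'
from h import *
import time
W=vision.read_camera("wrist");S=vision.read_camera("scene");D=vision.read_camera("side")
p,R,st=cur();print(p,R[:,1],R[:,2],st["wrist_force"])
t=R[:2,1]/np.linalg.norm(R[:2,1]);s=np.array([t[1],-t[0]]);d=np.array([.609,-.0565])-p[:2];print("lat",d@t,"centre to rod",d@s-.038+.011*np.hypot(*R[:2,2]),s)
print([proj(W,[.609,-.0565,z]) for z in(.11,.13,.15)])
k=lambda i:cv2.resize(i,(400,300),interpolation=cv2.INTER_CUBIC)
cv2.imwrite("pics/w7.png",np.vstack([np.hstack([k(W["image"]),k(D["image"][120:240,180:340])]),np.hstack([k(S["image"][135:255,185:345]),cv2.resize(cv2.convertScaleAbs(W["image"][240:372,200:312],alpha=1.6),(400,300))])]))
E
```

```text
[ 0.48533125 -0.10213296  0.13807159] [-0.34145062  0.93986305 -0.00830154] [ 0.54702402  0.19153501 -0.81491047] [-0.95966946 -0.33997934 -1.16914104]
lat 0.0006619837404595959 centre to rod 0.1001930928641293 [0.93989544 0.34146239]
[array([254.42862465, 291.34904468]), array([254.24507278, 315.51139299]), array([254.04273073, 342.10914992])]
```

View pics/w7.png

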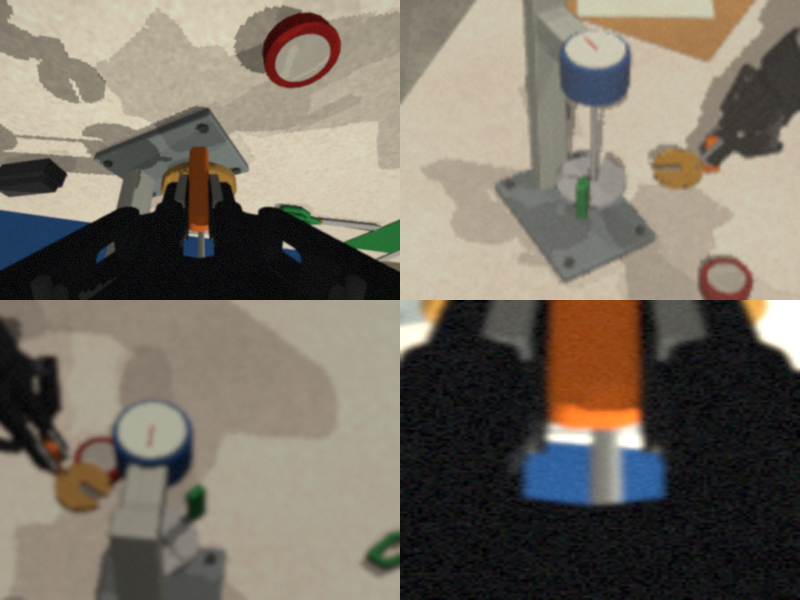

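The rod is at wrist x≈257.4 and the lug at ≈255, so I'll shift about 2 mm sideways and slide in.

{"op": "apply_moves", "data": {
  "moves": [-0.03,0.08,0,0,0,0,0.44,0.25,0,0,0,0,0.91,0.42,0,0,0,0,1.38,0.59,0,0,0,0,1.85,0.76,0,0,0,0,2.32,0.93,0,0,0,0,2.7,1.07,0,0,0,0,3,1.18,0,0,0,0,3.2,1.25,0,0,0,0,3.28,1.28,0,0,0,0,3.28,1.28,0,0,0,0,3.28,1.28,0,0,0,0]
}}

```text
clock: 15.7
tcp_pos: [0.5666, -0.0692, 0.1378]
orientation: [0.3, -0.167, 0.938, 0.049]
wrist_force: [0.4, 0.7, -1.8]
finger_gap: 0.0101
grip_force: 98.2
```

```bash
python3 - <<'E'
from h import *
W=vision.read_camera("wrist")
p,R,st=cur();print(p,st["wrist_force"])
g=cv2.cvtColor(W["image"],cv2.COLOR_BGR2HSV)
for y in(312,320,326,332): print(y,[tuple(int(v) for v in g[y,x]) for x in range(238,274,2)])
E
```

```text
[ 0.56654734 -0.06928474  0.13780318] [-0.37421988 -0.38704864 -2.22642076]
312 [(107, 169, 119), (107, 170, 120), (106, 177, 117), (106, 171, 118), (108, 156, 113), (109, 41, 88), (20, 17, 91), (25, 16, 93), (24, 13, 98), (30, 15, 118), (23, 15, 139), (109, 42, 127), (107, 164, 120), (107, 174, 117), (107, 172, 117), (107, 174, 119), (107, 173, 118), (107, 173, 106)]
320 [(106, 177, 117), (106, 181, 120), (107, 179, 121), (107, 173, 121), (107, 149, 111), (105, 30, 84), (21, 20, 89), (25, 16, 95), (26, 18, 101), (30, 19, 118), (26, 13, 134), (108, 45, 129), (107, 164, 121), (106, 176, 120), (106, 179, 117), (106, 177, 118), (107, 171, 119), (106, 172, 105)]
326 [(106, 177, 104), (107, 167, 110), (108, 165, 116), (106, 180, 116), (107, 157, 107), (105, 25, 83), (24, 14, 89), (34, 19, 93), (23, 22, 103), (20, 13, 118), (30, 11, 136), (106, 41, 130), (107, 165, 119), (106, 171, 118), (106, 183, 114), (107, 170, 111), (107, 174, 101), (107, 162, 96)]
332 [(117, 175, 16), (66, 85, 15), (120, 105, 17), (40, 77, 10), (135, 81, 19), (131, 93, 22), (143, 97, 21), (155, 70, 22), (90, 21, 12), (174, 71, 18), (90, 27, 19), (45, 60, 17), (150, 34, 15), (162, 71, 18), (98, 49, 21), (120, 17, 15), (84, 116, 11), (30, 27, 19)]
```

Rod centred at x≈254, aligned with the lug, and no force. Ease it home.

{"op": "apply_moves", "data": {
  "moves": [0.11,0.04,0,0,0,0,0.22,0.08,0,0,0,0,0.33,0.12,0,0,0,0,0.42,0.15,0,0,0,0,0.42,0.15,0,0,0,0]
}}

```text
clock: 16.17
tcp_pos: [0.577, -0.0659, 0.1375]
orientation: [0.299, -0.166, 0.938, 0.049]
wrist_force: [-2.9, -3.4, -1.3]
finger_gap: 0.0106
grip_force: 98.5
```

{"op": "apply_moves", "data": {
  "moves": [0.05,0.02,0,0,0,0,0.1,0.04,0,0,0,0,0.1,0.04,0,0,0,0]
}}

```text
clock: 16.42
tcp_pos: [0.5775, -0.0656, 0.1367]
orientation: [0.297, -0.165, 0.939, 0.048]
wrist_force: [-17.0, -6.4, 6.9]
finger_gap: 0.0102
grip_force: 100.8
```

{"op": "apply_moves", "data": {
  "moves": [-0.1,-0.04,0,0,0,0,-0.12,-0.04,-0.1,0,0,0,-0.12,-0.04,-0.2,0,0,0,-0.12,-0.04,-0.25,0,0,0,-0.12,-0.04,-0.25,0,0,0,-0.12,-0.04,-0.25,0,0,0]
}}

```text
clock: 16.92
tcp_pos: [0.5768, -0.0655, 0.1312]
orientation: [0.3, -0.167, 0.938, 0.049]
wrist_force: [-1.7, -1.7, -2.6]
finger_gap: 0.0103
grip_force: 98.2
```

{"op": "apply_moves", "data": {
  "moves": [0,0,-0.03,0,0,0,0,0,-0.05,0,0,0,0,0,-0.05,0,0,0]
}}

```text
clock: 17.17
tcp_pos: [0.5769, -0.0656, 0.1306]
orientation: [0.3, -0.167, 0.938, 0.049]
wrist_force: [-6.5, -1.8, 1.0]
finger_gap: 0.0103
grip_force: 99.4
```

{"op": "apply_moves", "data": {
  "moves": [0,0,-0.02,0,0,0,0,0,-0.02,0,0,0]
}}

```text
clock: 17.33
tcp_pos: [0.5769, -0.0656, 0.1304]
orientation: [0.3, -0.167, 0.938, 0.049]
wrist_force: [-9.6, -2.5, 4.2]
finger_gap: 0.0103
grip_force: 99.9
```

{"op": "apply_moves", "data": {
  "moves": [0,0,0,0,0,0,0,0,0,0,0,0,0,0,0,0,0,0,0,0,0,0,0,0,0,0,0,0,0,0,0,0,0,0,0,0],
  "claw": 40
}}

```text
clock: 17.83
tcp_pos: [0.5773, -0.0654, 0.1302]
orientation: [0.301, -0.167, 0.938, 0.049]
wrist_force: [0.1, -0.1, -0.2]
finger_gap: 0.0341
grip_force: 0.0
```

```bash
python3 - <<'E'
from h import *
p,R,s=cur();print(p,s["wrist_force"],-R[:,2]*4)
E
```

```text
[ 0.5773053  -0.06544171  0.13024308] [ 0.13785178 -0.08378366 -0.19531821] [-2.1890695  -0.76974832  3.25813785]
```

{"op": "apply_moves", "data": {
  "moves": [-0.55,-0.19,0.82,0,0,0,-1.1,-0.38,1.63,0,0,0,-1.64,-0.58,2.45,0,0,0,-2.2,-0.77,3.26,0,0,0,-3,-1.5,4.2,0,0,0,-3.5,-3,5,0,0,0,-3.5,-4.5,5,0,0,0,-3.5,-4.5,5,0,0,0,-3.5,-4.5,5,0,0,0,-3.5,-4.5,5,0,0,0]
}}

```text
clock: 18.67
tcp_pos: [0.4893, -0.178, 0.2544]
orientation: [0.3, -0.166, 0.938, 0.05]
wrist_force: [0.6, -0.2, 0.6]
finger_gap: 0.0337
grip_force: 0.0
```

```bash
python3 - <<'E'
from h import *
S=vision.read_camera("scene");D=vision.read_camera("side")
k=lambda i:cv2.resize(i,(400,300),interpolation=cv2.INTER_CUBIC)
cv2.imwrite("pics/w8.png",np.hstack([k(D["image"][165:225,220:300]),k(S["image"][150:240,190:310])]))
E
```

```text
(no output)
```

View pics/w8.png

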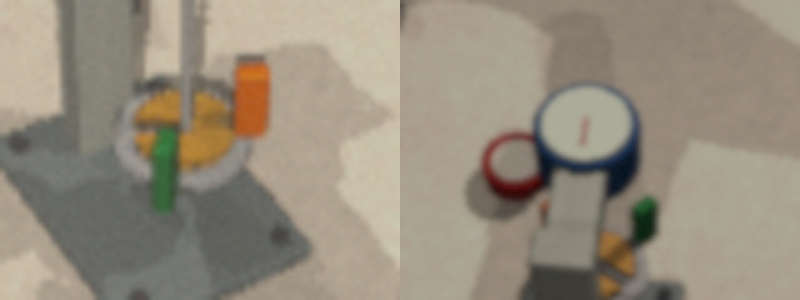

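Both weights lie flat and concentric on the rod. The green lug at (165,170) and the orange lug at (252,95) are well apart, and the tin has not moved.

```bash
python3 -c "
from workcell import job
print(job.hand_in())"
```

```text
the job is handed in; nothing more can be done
None
```

I hung the large steel weight on the hanger's plate, the small brass one on top with its slot turned about 105° away, let go of both, kept clear of the block, shears and tin, and handed the job in at about 19 s; the hand-in returned no verdict.

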